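Present a glass vase to the grinding wheel

ROBOT

A 7-joint arm with a two-finger parallel gripper is mounted at the origin on the work surface. World frame = base frame: x ahead of the robot, y to its left, z up, the work surface at z = 0. Lengths are in m, angles in rad, forces in N, time in s.
With the tool pointing down it reaches from about 0.425 to 0.925 m from the base axis. Payload 6.8 kg.
Tool frame: the origin (TCP) lies between the finger pads; the fingertips stand r.tip_reach ahead of it and the grasp point (between the pads) lies 11 mm behind it (r.tip_reach is the distance from the TCP to the fingertips, in m); z points along the fingers, y is the direction in which the jaws open and shut (so a half turn about z gives the same grasp; the last joint's range is limited). The gripper opens to 85 mm and grips with 20 to 120 N. Pads are 22 mm wide; open, the fingers measure 114 mm over their backs; the gripper's body (76 mm by 85 mm) begins 54 mm behind the grasp point. The pads swing forward as they close: fully open they stand 13 mm farther back than shut.
Start: joints at [-1.331, 0.477, 0.022, 1.555, -0.011, 1.109, -0.083], TCP at [0.23, 0.635, 0.239] pointing down, gripper open.
Joint ranges: [-2.96, 2.96], [-0.34, 2.1], [-1.41, 1.46], [0.24, 2.44], [-1.37, 4.51], [0.17, 1.92], [-2.96, 2.96]. Speed limits (rad/s): [2.39, 2.39, 3.14, 3.14, 3.14, 3.14, 3.14].

INTERFACE

Orientations are given as a rotation vector (axis times angle).
In Python, from bench import r, eyes, spotter gives the robot as it stands.
- The arm moves only by the tool carry_out, never from a script. Its argument "series" is text: rows parted by semicolons, each of 5 numbers parted by spaces: the shift along the tool's x, y, z in cm, then the turn about the tool's z in rad, then the opening, from 0 (shut) to 1 (fully open). In form: x y z yaw gripper; .... A call has 1 to 8 rows; each row shifts and turns the commanded pose from where the row before left it, along the tool's axes as they then stand; what a row does not reach is not made up. A row lasts 1/8 s, in which the tool goes at most 62.5 mm and 10.7 degrees, less where a joint would pass 70% of its speed; a pose out of reach is approached as far as the arm can. A call with a gripper value outside its range is refused whole. The fingers move at their own pace and stop on an object; "grip_force" is the grip in N (left out, the last holds). Time passes only in rows, so rows that do not move let the fingers close. It gives the time, the measured TCP pose, the force and the opening at its end, in the units of the state.
- r.get_obs(): the state, without advancing time (a new reading comes with each control period).
- eyes.grab_frame(name): name is "side" or "top" or "wrist"; returns a dict with "color" (400x640x3 uint8, blue, green, red), "intrinsics" (3x3 intrinsics, pixels), "R" (3x3) and "t" (3): a world point X has camera coordinates R X + t; the wrist camera has in their place "T_tool_cam" (4x4, takes a point from camera to tool coordinates, whose origin is the TCP and whose axes are the flange's). Camera axes: x right, y down, z forward; pixel columns grow to the right and rows downward; lengths in m; the calibration is good to about 2 mm. The wrist camera is an equidistant fisheye: a pixel r from the principal point sees the ray r / f radians off the axis. A picture is of the moment at which its call begins: read the wrist's pose just before it. There is no depth.
- r.hand_in(): hands the job in, once; it reports no verdict.
Trained networks look in a picture, given as the dict that the camera call returned (one of the last four; its "shot" number tells which), for a name from the list of things; names that differ only in an ending like _2 or _b are one class to them, and where a whole thing is asked for, a point or a joint stands for the part that bears it (a point fixed in the world has none). Each returns a list of dicts, best first, with "confidence" (0 to 1); they miss things now and then, are a little off and sometimes report something else, mostly with a low value. They report only what shows in the picture. A call takes as long as a camera call. They do not tell look-alikes from the thing itself.
- spotter.search_frame(picture, query): "uv" ([column, row] in pixels, amid what is visible of it).
- spotter.trace(picture, query): "pixels" (400x640 bool, what is visible of it) and "uv" ([column, row] in pixels, amid what is visible of it).
- spotter.mark_of(picture, query): "uv" ([column, row] in pixels: a listed point, or the origin of a listed thing).
The state is a dict: "clock": time; "joints": joint angles; "qvel": joint speeds; "tau": joint torques, N m; "tcp_pos": TCP position; "orientation": TCP orientation; "contact_force": force on the tool from outside, world axes, zero at the start; "moment": the same for the moment, N m; "grip_width": finger opening in m.
Only numpy, scipy, OpenCV 4.12 (cv2) and the standard library are available. Lean on these libraries where they do the work, as an engineer would, in place of code of your own. Each camera call takes 0.05 s, during which the arm holds its last target.

TASK

First take the dressing stone off the rests above the grinding wheel and lay it flat on the cork mat, without letting it fall. Then pick up the rectangular glass vase, carry it over the splash screen to the wheel and finish still holding it in the gripper, upright and motionless, its foot hovering about a centimetre above the top of the wheel's rim, centred over it and with its long side in line with the wheel. The vase must not touch the screen or any part of the wheel station, and everything else on the bench stays where it is.

Things in the scene. Friction and masses are not known exactly. Their poses are not given: they have to be found in the camera images.
- stone_center (a point): dressing stone: grey abrasive bar 160 x 30 x 30 mm, 0.2 to 0.4 kg, at first lying loose and level across the two steel rest bars above the wheel. Point at its centre, half-way up; x along its length.
- stone: the same dressing stone; origin at the centre of its underside, x along its length, z up.
- crown (a point): top of the rim (crown) of the upright grinding wheel, mid-width, 190 mm above the bench. z up; x along the axle (horizontal), y along the wheel's plane (horizontal). The wheel does not turn. It is 180 mm in diameter and 30 mm wide. Two steel rest bars, 12 mm square and 130 mm long, run along y at x = -62 and +62 mm, their tops 8 mm above this point; between them only the wheel.
- station: the wheel station, fixed to the bench: the wheel in a steel trough 150 (x) x 220 (y) x 70 mm, two wooden bearing blocks 120 mm high at x = -92 and +92 mm, grey motor on the +x side out to x = 197 mm and 145 mm high. Origin on the bench straight below the crown, axes as for the crown.
- mat_top (a point): middle of the upper face of the flat cork mat, 240 (x) x 140 (y) x 6 mm, fixed on the bench on the robot's left.
- vase_center (a point): rectangular clear-glass vase, open at the top, 42 (x) x 76 (y) x 75 mm high, 0.24 to 0.38 kg, walls 6 mm, base 12 mm; standing upright on the bench on the robot's right. Point at its centre, half-way up (37.5 mm above its foot); y along its long side, x across its narrow side, z up.
- vase: the same vase; origin at the centre of the underside of its foot, axes as above.
- screen: splash screen, fixed: an upright grey panel 260 (x) x 10 (y) x 130 mm high, between the vase and the wheel station. Origin at the middle of its lower edge, x along it.
- tumbler: round clear-glass tumbler, 66 mm wide, 75 mm high, loose, in the same row as the vase; origin at its underside.
- spray: spray can, 56 mm in diameter, 170 mm high, loose; origin at its underside.
- bowl: white bowl, 120 mm wide, 45 mm high, loose; origin at its underside.
- felt: grey felt polishing disc with a small hole, 110 mm in diameter, 30 mm thick, lying loose; origin at its underside.
- jar: jar with black lid, 60 mm in diameter, 70 mm high, loose; origin at its underside.
- brush: hand brush lying loose on the bench.
- wrench: steel wrench lying loose on the bench near the robot.
Things that resemble listed ones, but are neither listed nor needed, are in the scene too. What is shaped like the vase but orange, red or turquoise is not meant.

How it is judged:
By the outcome, as a careful person would: the job done as asked, in the order asked, and still so for the second after the job is handed in, while the arm keeps its last pose, push and grip.
It also fails if it takes over 61 s, if anything falls off the work surface, if the arm or the gripper's body presses on something with over 40 N, if the wrist force passes 120 N, or if a joint passes its speed limit or range.

## Working session

There is one attempt and no reset: what is moved stays moved. The work goes in short steps, Python scripts to look and compute and a tool call to move; the robot and the scene stay as the last step left them, time stands still between calls to the robot, and variables do not carry over. Pictures are saved under pics/ and viewed, and the job is handed in when it is done.

Besides the shell and the picture viewer there is one more tool, called after "Request:" by a JSON object that holds its "fn" and its "kwargs". carry_out: Moves the arm, as the interface text tells. Its arguments: {"type":"object","properties":{"series":{"type":"string"},"grip_force":{"type":"number"}},"required":["series"]}

```bash
ls; mkdir -p pics; cat > h.py <<'E'
import numpy as np, cv2
from bench import r, eyes, spotter
from scipy.spatial.transform import Rotation as Ro
def ray(p,uv):
    K=np.array(p["intrinsics"]);R=np.array(p["R"]);t=np.array(p["t"])
    d=R.T@np.linalg.inv(K)@np.array([uv[0],uv[1],1.]); return -R.T@t, d/np.linalg.norm(d)
def onz(p,uv,z):
    c,d=ray(p,uv); return c+d*(z-c[2])/d[2]
def tri(rs):
    A=np.zeros((3,3));b=np.zeros(3)
    for c,d in rs:
        P=np.eye(3)-np.outer(d,d);A+=P;b+=P@c
    x=np.linalg.solve(A,b); return x,[np.linalg.norm((np.eye(3)-np.outer(d,d))@(x-c)) for c,d in rs]
def proj(p,X):
    K=np.array(p["intrinsics"]);q=np.array(p["R"])@np.array(X)+np.array(p["t"]);q=K@q;return q[:2]/q[2]
E
python3 - <<'E'
from h import *
np.set_printoptions(precision=4,suppress=True)
o=r.get_obs()
for k,v in o.items(): print(k,np.array(v))
print(r.tip_reach, Ro.from_rotvec(o['orientation']).as_matrix())
T=eyes.grab_frame("top");S=eyes.grab_frame("side")
cv2.imwrite("pics/t0.png",T["color"]);cv2.imwrite("pics/s0.png",S["color"])
for n in ["stone_center","crown","mat_top","vase_center","screen","stone","vase","station"]:
    for nm,p in (("T",T),("S",S)):
        print(n,nm,[(np.round(d["uv"],1),round(d["confidence"],2)) for d in spotter.mark_of(p,n)][:4])
E
```

```text
pics
clock 0.0
joints [-1.3311  0.4778  0.0223  1.5564 -0.0115  1.1093 -0.0831]
qvel [-0.0017  0.0007  0.0015  0.0009  0.0016 -0.      0.0002]
tau [  0.0001 -59.6462   1.6075 -28.1177   0.0124   0.0097  -0.    ]
tcp_pos [0.2298 0.6341 0.2383]
orientation [-0.5435 -3.094   0.0028]
contact_force [-0.6313  0.1459  0.5236]
moment [ 0.0139 -0.0616 -0.0009]
grip_width 0.08557613445811428
0.008 [[-0.9401  0.3408 -0.0005]
 [ 0.3408  0.9401 -0.0017]
 [-0.0001 -0.0018 -1.    ]]
stone_center T [(array([301.4, 176.1]), 0.81), (array([415.2, 216.3]), 0.59), (array([174.8, 194.7]), 0.28)]
stone_center S [(array([338.7, 164. ]), 0.59)]
crown T [(array([302.9, 176.3]), 0.94)]
crown S [(array([340.4, 169.3]), 0.64)]
mat_top T [(array([220.9, 229.3]), 0.64), (array([303., 189.]), 0.42)]
mat_top S [(array([304.8, 166.5]), 0.92), (array([341.1, 169.9]), 0.58), (array([414., 311.]), 0.37)]
vase_center T [(array([407., 175.]), 0.79), (array([461.9, 214.9]), 0.69), (array([341. , 235.3]), 0.58), (array([421.6, 255.7]), 0.56)]
vase_center S [(array([279.4, 241.1]), 0.91), (array([239.5, 316.6]), 0.84), (array([352.1, 311.5]), 0.81), (array([279.9, 378.2]), 0.71)]
screen T [(array([377.9, 188.3]), 0.9)]
screen S [(array([331.9, 287.2]), 0.63)]
stone T [(array([297.6, 180.1]), 0.82), (array([247.7, 147.5]), 0.32)]
stone S [(array([338.9, 164.8]), 0.93)]
vase T [(array([421.1, 255. ]), 0.89), (array([441.6, 180.6]), 0.8), (array([341.4, 235. ]), 0.75), (array([461. , 218.5]), 0.69)]
vase S [(array([345.7, 363.9]), 0.94), (array([241.1, 324. ]), 0.68), (array([279.8, 251. ]), 0.66), (array([279.6, 387.3]), 0.6)]
station T [(array([303.6, 187.6]), 0.77)]
station S [(array([338.9, 220.3]), 0.86), (array([334.3, 283.7]), 0.55)]
```

View pics/t0.png

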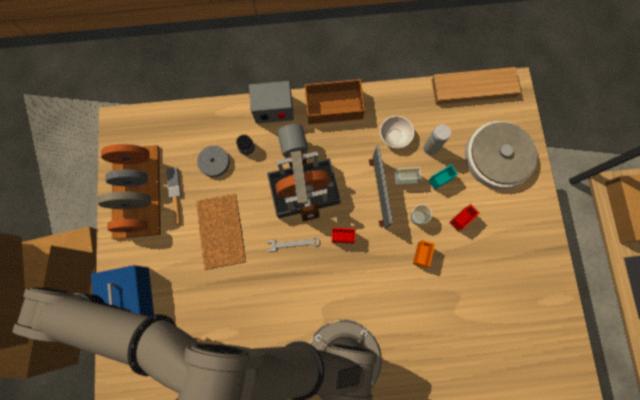

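View pics/s0.png

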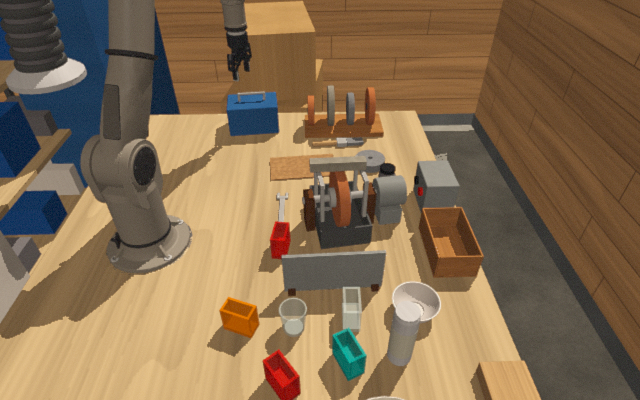

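```bash
python3 - <<'E'
from h import *
np.set_printoptions(precision=4,suppress=True)
T=eyes.grab_frame("top");S=eyes.grab_frame("side")
def near(l,uv):
    l=[d for d in l if np.linalg.norm(np.array(d["uv"])-uv)<25]; return l[0] if l else None
for n,zt,ut,us in [("stone_center",.213,(300,178),(339,165)),("vase_center",.0375,(407,176),(352,308)),("crown",.19,(302,176),(340,168)),("mat_top",.006,(220,230),(304,167)),("screen",0,(380,188),(333,287)),("station",0,(303,187),(339,220))]:
    a=near(spotter.mark_of(T,n),ut);b=near(spotter.mark_of(S,n),us)
    if a: print(n,'T',onz(T,a["uv"],zt))
    if b: print(n,'S',onz(S,b["uv"],zt))
    if a and b: print(n,'tri',tri([ray(T,a["uv"]),ray(S,b["uv"])]))
for n,p,q,z in [("stone",T,(300,178),.228),("vase",T,(407,176),.04),("mat_top",T,(220,230),.006),("screen",T,(380,188),.1),("stone",S,(339,165),.22)]:
    m=near(spotter.trace(p,n),q)
    if m is None: print(n,"none");continue
    c,_=cv2.findContours(m["pixels"].astype(np.uint8),0,2)
    c=max(c,key=cv2.contourArea);w=np.array([onz(p,x[0],z)[:2] for x in c],np.float32)
    rc=cv2.minAreaRect(w);print(n,m["uv"],rc,m["confidence"]);print(cv2.boxPoints(rc))
cv2.imwrite("pics/t1.png",cv2.resize(T["color"][120:270,190:450],None,fx=3,fy=3,interpolation=3))
cv2.imwrite("pics/s1.png",cv2.resize(S["color"][140:340,260:460],None,fx=3,fy=3,interpolation=3))
E
```

```text
stone_center T [0.5615 0.0895 0.213 ]
stone_center S [0.5609 0.0643 0.213 ]
stone_center tri (array([0.5645, 0.09  , 0.1954]), [np.float64(0.001616658318694368), np.float64(0.001616658318694577)])
vase_center T [ 0.5805 -0.2773  0.0375]
crown T [0.5629 0.0786 0.19  ]
crown S [0.5718 0.0782 0.19  ]
crown tri (array([0.5678, 0.0791, 0.188 ]), [np.float64(0.004273960972623446), np.float64(0.004273960972623586)])
mat_top S [0.4614 0.3799 0.006 ]
screen T [ 0.5477 -0.1847  0.    ]
screen S [ 0.54   -0.1779 -0.    ]
screen tri (array([ 0.5426, -0.1839,  0.0085]), [np.float64(0.0032213411641247116), np.float64(0.003221341164124613)])
station T [0.5674 0.0749 0.    ]
station S [0.5716 0.0771 0.    ]
station tri (array([0.5693, 0.0752, 0.0011]), [np.float64(0.0021644060942205665), np.float64(0.002164406094220725)])
stone [300.6, 177.9] ((0.5550674200057983, 0.08219139277935028), (0.1647193282842636, 0.030657801777124405), 2.5419962406158447) 0.84
[[0.4721 0.0939]
 [0.4735 0.0632]
 [0.638  0.0705]
 [0.6367 0.1012]]
vase [409.1, 177.4] ((0.5726476907730103, -0.283785343170166), (0.09174574166536331, 0.06045712158083916), 88.76092529296875) 0.64
[[ 0.5414 -0.329 ]
 [ 0.6019 -0.3303]
 [ 0.6039 -0.2386]
 [ 0.5434 -0.2373]]
mat_top [218.7, 229.3] ((0.4505977928638458, 0.3749126195907593), (0.24164114892482758, 0.1398923099040985), 5.151610374450684) 0.74
[[0.324  0.4337]
 [0.3365 0.2944]
 [0.5772 0.3161]
 [0.5646 0.4554]]
screen [382.9, 185.9] ((0.5324405431747437, -0.17456208169460297), (0.27765747904777527, 0.04799181595444679), 1.165902018547058) 0.69
[[ 0.3932 -0.1534]
 [ 0.3941 -0.2014]
 [ 0.6717 -0.1957]
 [ 0.6708 -0.1477]]
stone [335.5, 160.2] ((0.5604531168937683, 0.0704805850982666), (0.07857032120227814, 0.15919560194015503), 87.94880676269531) 0.94
[[0.4795 0.0341]
 [0.6386 0.0284]
 [0.6414 0.1069]
 [0.4823 0.1126]]
```

View pics/t1.png

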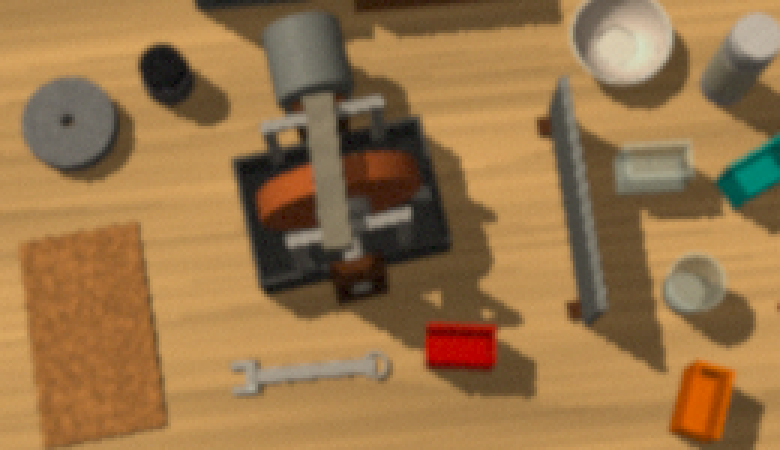

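View pics/s1.png

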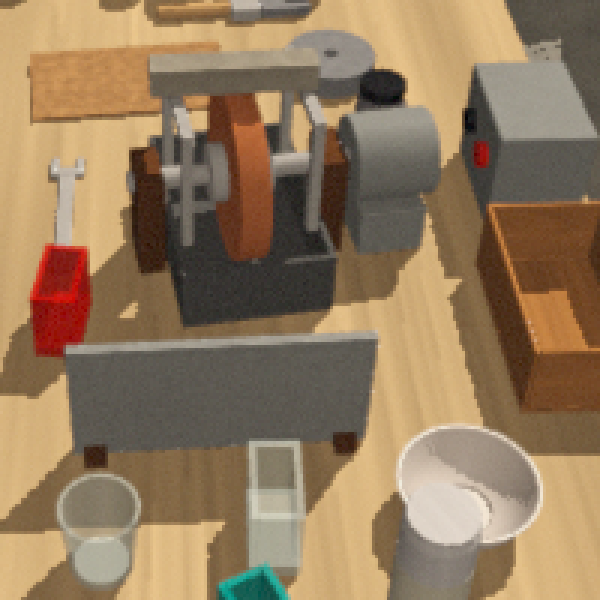

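Request:
{"fn": "carry_out", "kwargs": {"series": "0 0 -4 0 1;-4.1 -3.4 -1.2 0 1;-4.1 -3.4 -1.2 0 1;-4.1 -3.4 -1.2 0 1;-4.1 -3.4 -1.2 0 1;-4.1 -3.4 -1.2 0 1;-4.1 -3.4 -1.2 0 1;-4.1 -3.4 -1.2 0 1", "grip_force": 50}}

```text
clock: 2.85
tcp_pos: [0.4195, 0.3113, 0.364]
orientation: [0.544, 3.094, 0.001]
contact_force: [0.4, 0.1, -0.4]
grip_width: 0.0855
```

Request:
{"fn": "carry_out", "kwargs": {"series": "-4.1 -3.4 0 0 1;-4.1 -3.4 0 0 1;-4.1 -3.4 0 0 1;-4.1 -3.4 0 0 1;0 0 0 -0.15 1;0 0 0 -0.15 1;0 0 0 -0.1 1;0 0 0 0 1"}}

```text
clock: 3.85
tcp_pos: [0.5266, 0.1292, 0.3634]
orientation: [-0.08, 3.14, 0.0]
contact_force: [-0.3, 0.5, -0.9]
grip_width: 0.0853
```

```bash
cat >> h.py <<'E'
def wgrab():
    o=r.get_obs();p=eyes.grab_frame("wrist");p["obs"]=o;p["Rt"]=Ro.from_rotvec(o["orientation"]).as_matrix();p["pt"]=np.array(o["tcp_pos"]);return p
def wray(p,uv):
    K=np.array(p["intrinsics"]);x=(uv[0]-K[0,2])/K[0,0];y=(uv[1]-K[1,2])/K[1,1];th=np.hypot(x,y)
    s=np.sin(th)/th if th>1e-9 else 1.;d=np.array([x*s,y*s,np.cos(th)])
    M=np.array(p["T_tool_cam"]);return p["Rt"]@M[:3,3]+p["pt"],p["Rt"]@M[:3,:3]@d
def wonz(p,uv,z):
    c,d=wray(p,uv);return c+d*(z-c[2])/d[2]
def wproj(p,X):
    M=np.array(p["T_tool_cam"]);q=M[:3,:3].T@(p["Rt"].T@(np.array(X)-p["pt"])-M[:3,3])
    th=np.arctan2(np.hypot(q[0],q[1]),q[2]);a=np.arctan2(q[1],q[0]);K=np.array(p["intrinsics"])
    return np.array([K[0,2]+K[0,0]*th*np.cos(a),K[1,2]+K[1,1]*th*np.sin(a)])
def rect(p,f,m,z):
    c,_=cv2.findContours(m.astype(np.uint8),0,2);c=max(c,key=cv2.contourArea)
    w=np.array([f(p,x[0],z)[:2] for x in c],np.float32);return cv2.minAreaRect(w)
E
python3 - <<'E'
from h import *
np.set_printoptions(precision=4,suppress=True)
W=wgrab();o=W["obs"];print(o["clock"],W["pt"],W["Rt"],np.array(o["joints"]));print(W["T_tool_cam"],W["intrinsics"])
cv2.imwrite("pics/w0.png",W["color"])
for n in ["stone_center","crown"]:
    for d in spotter.mark_of(W,n)[:3]: print(n,d, wonz(W,d["uv"],.213 if n[0]=="s" else .19))
for d in spotter.trace(W,"stone")[:3]:
    print(d["uv"],d["confidence"],rect(W,wonz,d["pixels"],.228))
E
```

```text
3.85 [0.5266 0.1292 0.3634] [[-0.9987 -0.0511  0.0001]
 [-0.0511  0.9987  0.0002]
 [-0.0001  0.0002 -1.    ]] [-0.6316  0.1564  0.318   1.7263 -0.0512  1.2667  1.3201]
[[ 0.0007 -0.9495 -0.3137  0.0801]
 [ 1.      0.0005  0.0009  0.0011]
 [-0.0007 -0.3137  0.9495 -0.1347]
 [ 0.      0.      0.      1.    ]] [[309.7069   0.     315.6868]
 [  0.     309.7069 203.0565]
 [  0.       0.       1.    ]]
stone_center {'uv': [268.6, 219.7], 'confidence': 0.61} [0.5604 0.0854 0.213 ]
stone_center {'uv': [77.4, 220.3], 'confidence': 0.56} [ 0.5786 -0.165   0.213 ]
crown {'uv': [266.1, 219.9], 'confidence': 0.72} [0.57   0.0794 0.19  ]
[265.1, 212.1] 0.86 ((0.5576168298721313, 0.08646124601364136), (0.16177821159362793, 0.03353281691670418), 2.490302324295044)
```

View pics/w0.png

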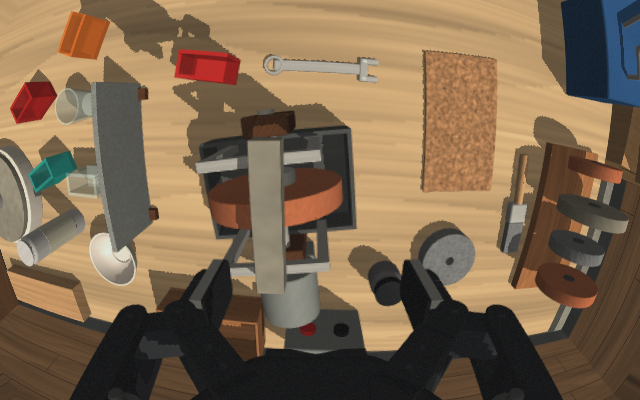

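Request:
{"fn": "carry_out", "kwargs": {"series": "-2.8 -4.6 0 0 1;0 0 3 0 1;0 0 4 0 1;0 0 0 0 1"}}

```text
clock: 4.55
tcp_pos: [0.5551, 0.0846, 0.2907]
orientation: [0.081, -3.135, 0.003]
contact_force: [-0.4, -0.0, 0.2]
grip_width: 0.0852
```

```bash
python3 - <<'E'
from h import *
np.set_printoptions(precision=4,suppress=True)
W=wgrab();o=W["obs"];print(o["clock"],W["pt"],W["Rt"][:,0])
cv2.imwrite("pics/w1.png",W["color"])
for n in ["stone_center","crown"]:
    for d in spotter.mark_of(W,n)[:2]: print(n,d, wonz(W,d["uv"],.213 if n[0]=="s" else .19))
for d in spotter.trace(W,"stone")[:2]:
    print(d["uv"],d["confidence"],rect(W,wonz,d["pixels"],.228))
E
```

```text
4.55 [0.5551 0.0846 0.2907] [-0.9987 -0.0516  0.0059]
stone_center {'uv': [314.7, 223.6], 'confidence': 0.72} [0.5607 0.0854 0.213 ]
stone_center {'uv': [83.9, 171.9], 'confidence': 0.19} [ 0.5269 -0.1168  0.213 ]
crown {'uv': [307.4, 218.3], 'confidence': 0.62} [0.5655 0.0796 0.19  ]
[312.8, 209.2] 0.72 ((0.5589429140090942, 0.0847959965467453), (0.15921398997306824, 0.030205747112631798), 2.451622247695923)
```

View pics/w1.png

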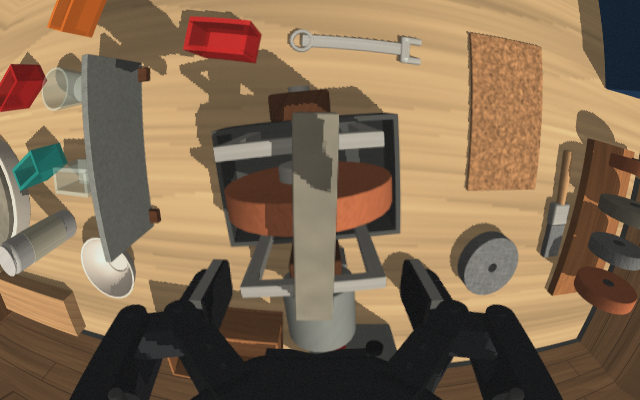

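Request:
{"fn": "carry_out", "kwargs": {"series": "-0.4 0 3 0 1;0 0 3 0 1;0 0 2 0 1;0 0 0 0 1"}}

```text
clock: 5.25
tcp_pos: [0.5608, 0.0852, 0.2134]
orientation: [0.082, -3.14, 0.0]
contact_force: [0.2, 0.6, -0.4]
grip_width: 0.0856
```

```bash
python3 - <<'E'
from h import *
np.set_printoptions(precision=4,suppress=True)
W=wgrab();o=W["obs"];print(o["clock"],W["pt"],W["Rt"][:,0],W["Rt"][:,2],o["contact_force"])
cv2.imwrite("pics/w2.png",W["color"])
S=eyes.grab_frame("side");cv2.imwrite("pics/s2.png",cv2.resize(S["color"][100:260,240:440],None,fx=3.5,fy=3.5,interpolation=3))
E
```

```text
5.25 [0.5608 0.0852 0.2134] [-0.9986 -0.0523  0.0007] [-0.0007 -0.0002 -1.    ] [ 0.2052  0.5596 -0.3878]
```

View pics/w2.png

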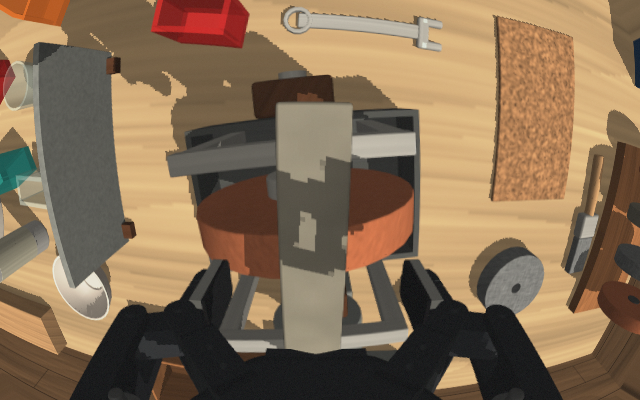

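View pics/s2.png

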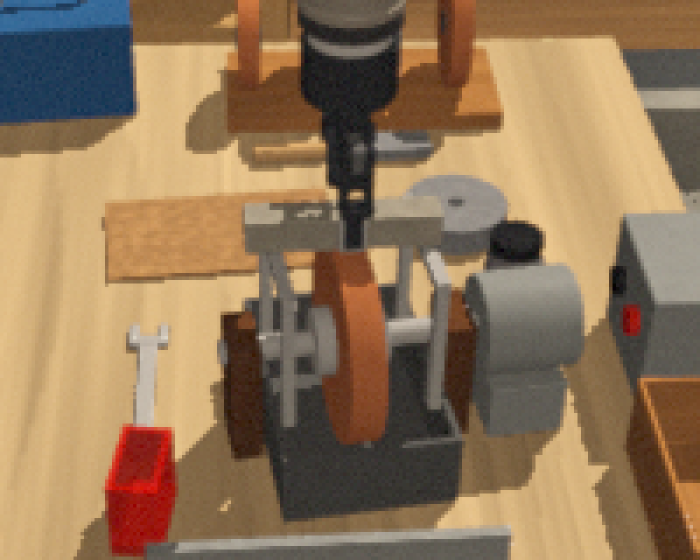

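Request:
{"fn": "carry_out", "kwargs": {"series": "0 0 0.3 0 1;0 0 0 0 0.6;0 0 0 0 0.3;0 0 0 0 0.1;0 0 0 0 0.1;0 0 0 0 0.1;0 0 0 0 0.1;0 0 0 0 0.1", "grip_force": 50}}

```text
clock: 6.35
tcp_pos: [0.5612, 0.0849, 0.2107]
orientation: [-0.082, 3.14, 0.0]
contact_force: [0.3, -0.4, 6.0]
grip_width: 0.0291
```

Request:
{"fn": "carry_out", "kwargs": {"series": "0 0 -0.5 0 0.1;0 0 -1 0 0.1;0 0 -2 0 0.1;0 0 -3 0 0.1;0 0 0 0 0.1"}}

```text
clock: 6.98
tcp_pos: [0.5622, 0.0853, 0.2776]
orientation: [-0.082, 3.136, 0.002]
contact_force: [0.1, 1.0, -3.2]
grip_width: 0.0295
```

```bash
python3 - <<'E'
from h import *
np.set_printoptions(precision=4,suppress=True)
W=wgrab();o=W["obs"];print(o["clock"],W["pt"],W["Rt"][:,0],o["contact_force"],o["moment"],o["grip_width"])
cv2.imwrite("pics/w3.png",W["color"])
S=eyes.grab_frame("side");cv2.imwrite("pics/s3.png",cv2.resize(S["color"][80:240,240:440],None,fx=3.5,fy=3.5,interpolation=3))
for d in spotter.mark_of(W,"crown")[:2]: print(d, wonz(W,d["uv"],.19))
for d in spotter.mark_of(W,"mat_top")[:2]: print(d, wonz(W,d["uv"],.006))
for d in spotter.trace(W,"mat_top")[:2]: print(d["uv"],rect(W,wonz,d["pixels"],.006))
E
```

```text
6.975 [0.5622 0.0853 0.2776] [-0.9986 -0.0522 -0.0044] [ 0.1273  0.9821 -3.1785] [ 0.003  -0.0124 -0.0196] 0.029452239936455335
{'uv': [315.7, 271.7], 'confidence': 0.51} [0.616  0.0896 0.19  ]
{'uv': [510.8, 108.4], 'confidence': 0.76} [0.4545 0.3712 0.006 ]
[507.1, 108.3] ((0.4534875452518463, 0.37545064091682434), (0.23902468383312225, 0.14186237752437592), 4.748280048370361)
```

View pics/w3.png

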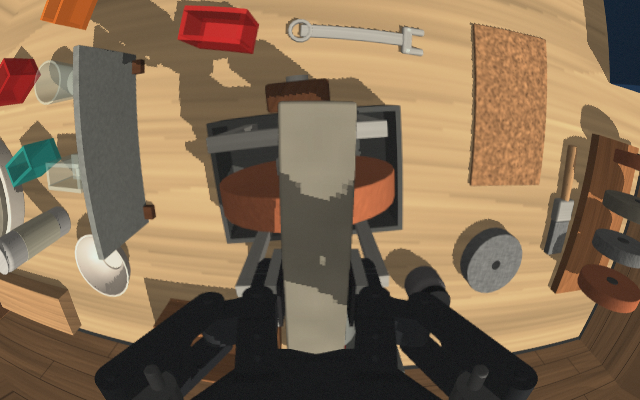

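View pics/s3.png

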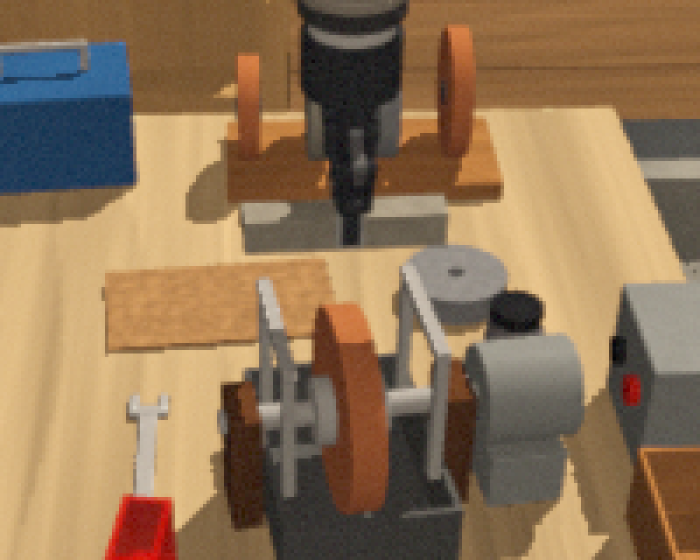

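Request:
{"fn": "carry_out", "kwargs": {"series": "1.5 4.9 0 0 0.1;1.5 4.9 0 0 0.1;1.5 4.9 0 0 0.1;1.5 4.9 0 0 0.1;1.5 4.9 0 0 0.1;1.7 5 0 0 0.1;0 0 3 -0.03 0.1;0 0 4 0 0.1"}}

```text
clock: 8.22
tcp_pos: [0.4533, 0.3759, 0.2043]
orientation: [-0.133, 3.138, 0.001]
contact_force: [-0.0, 0.2, -3.3]
grip_width: 0.0289
```

Request:
{"fn": "carry_out", "kwargs": {"series": "0 0 4 0 0.1;0 0 4 0 0.1;0 0 4 0 0.1;0 0 3 0 0.1;0 0 1 0 0.1;0 0 0 0 0.1"}}

```text
clock: 8.98
tcp_pos: [0.4535, 0.3745, 0.0449]
orientation: [0.129, -3.138, 0.001]
contact_force: [-0.2, -0.0, -2.6]
grip_width: 0.0293
```

```bash
python3 - <<'E'
from h import *
np.set_printoptions(precision=4,suppress=True)
W=wgrab();o=W["obs"];print(o["clock"],W["pt"],W["Rt"][:,0],o["contact_force"],o["moment"],o["grip_width"])
cv2.imwrite("pics/w4.png",W["color"])
E
```

```text
8.975 [0.4535 0.3745 0.0449] [-0.9966 -0.082   0.0009] [-0.1543 -0.0176 -2.5814] [ 0.018   0.0529 -0.0101] 0.02928852773737532
```

View pics/w4.png

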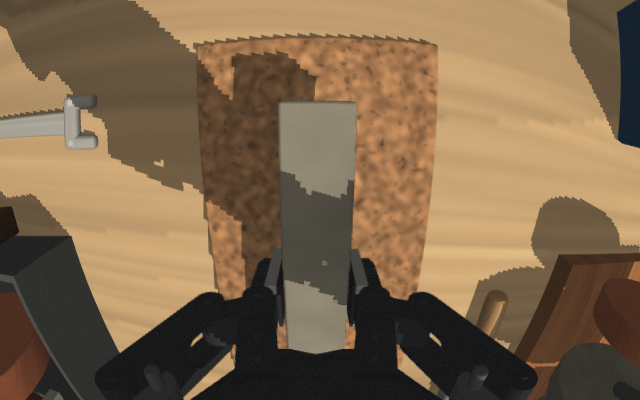

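Request:
{"fn": "carry_out", "kwargs": {"series": "0 0 1 0 0.1;0 0 0.8 0 0.1;0 0 0.4 0 0.1;0 0 0 0 0.1;0 0 0 0 0.1"}}

```text
clock: 9.65
tcp_pos: [0.4538, 0.3749, 0.0235]
orientation: [-0.129, 3.139, 0.0]
contact_force: [0.5, 0.3, -1.7]
grip_width: 0.0291
```

Request:
{"fn": "carry_out", "kwargs": {"series": "0 0 0.2 0 0.1;0 0 0.2 0 0.1;0 0 0 0 0.1"}}

```text
clock: 10.02
tcp_pos: [0.4536, 0.3747, 0.0191]
orientation: [0.129, -3.139, 0.0]
contact_force: [0.6, 0.2, -3.1]
grip_width: 0.029
```

Request:
{"fn": "carry_out", "kwargs": {"series": "0 0 0.1 0 0.1;0 0 0 0 0.1"}}

```text
clock: 10.28
tcp_pos: [0.4537, 0.3749, 0.0187]
orientation: [-0.129, 3.139, 0.0]
contact_force: [-2.2, -0.6, 2.6]
grip_width: 0.0294
```

Request:
{"fn": "carry_out", "kwargs": {"series": "0 0 0 0 0.4;0 0 0 0 0.6;0 0 0 0 1;0 0 0 0 1;0 0 -1 0 1;0 0 -3 0 1;0 0 -5 0 1;0 0 -5 0 1"}}

```text
clock: 11.28
tcp_pos: [0.4536, 0.3746, 0.1603]
orientation: [-0.129, 3.139, 0.0]
contact_force: [0.2, 1.0, -0.4]
grip_width: 0.0855
```

```bash
python3 - <<'E'
from h import *
np.set_printoptions(precision=4,suppress=True)
W=wgrab();o=W["obs"];print(o["clock"],W["pt"],W["Rt"][:,0],o["contact_force"],o["grip_width"])
cv2.imwrite("pics/w5.png",W["color"])
S=eyes.grab_frame("side");cv2.imwrite("pics/s5.png",cv2.resize(S["color"][80:240,200:400],None,fx=3.5,fy=3.5,interpolation=3))
for d in spotter.trace(W,"stone")[:2]: print(d["uv"],rect(W,wonz,d["pixels"],.036))
E
```

```text
11.275 [0.4536 0.3746 0.1603] [-0.9966 -0.0821 -0.0001] [ 0.2468  1.044  -0.4024] 0.0854865815823125
[312.5, 185.2] ((0.45147252082824707, 0.37637659907341003), (0.16033300757408142, 0.03171008452773094), 4.283801555633545)
[308.1, 339.1] ((0.626500129699707, 0.38296663761138916), (0.06970401853322983, 0.027800239622592926), 82.72581481933594)
```

View pics/w5.png

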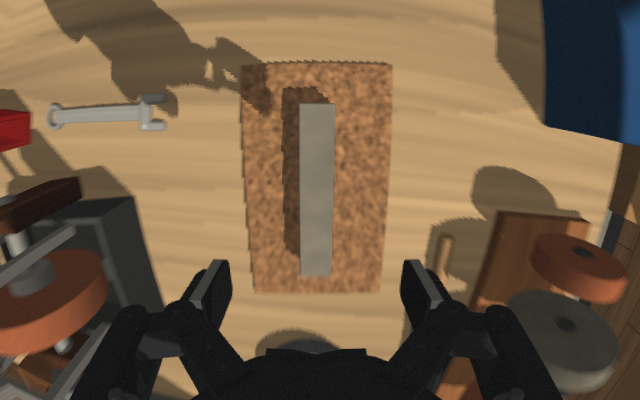

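View pics/s5.png

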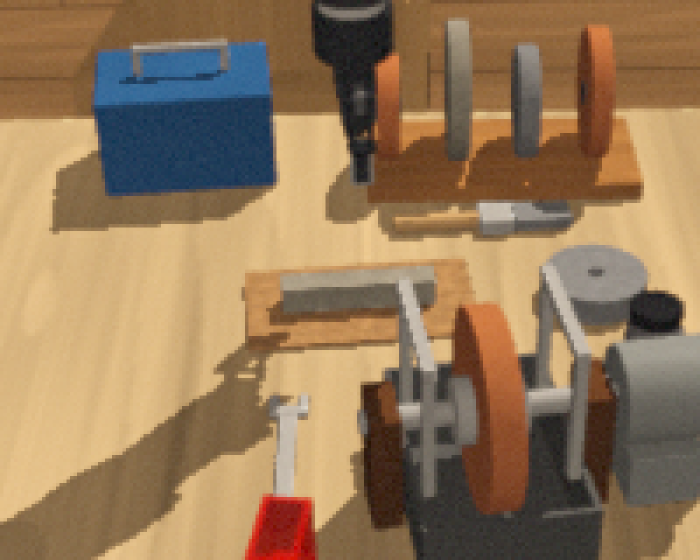

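Request:
{"fn": "carry_out", "kwargs": {"series": "0 0 -6 0 1;0 0 -6 0 1;0 0 -6 0 1;-1.35 -5.05 -2 0 1;-1.35 -5.05 0 0 1;-1.35 -5.05 0 0 1;-1.35 -5.05 0 0 1;-1.35 -5.05 0 0 1"}}

```text
clock: 12.42
tcp_pos: [0.5415, 0.127, 0.3573]
orientation: [0.129, -3.137, 0.001]
contact_force: [1.2, -0.1, -0.8]
grip_width: 0.0851
```

Request:
{"fn": "carry_out", "kwargs": {"series": "-1.35 -5.05 0 0 1;0 0 0 0 1;0 0 0 0 1"}}

```text
clock: 12.8
tcp_pos: [0.5588, 0.08, 0.3574]
orientation: [0.129, -3.137, -0.0]
contact_force: [0.5, 0.7, 0.1]
grip_width: 0.0854
```

```bash
python3 - <<'E'
from h import *
np.set_printoptions(precision=4,suppress=True)
W=wgrab();o=W["obs"];print(o["clock"],W["pt"],W["Rt"][:,0],o["contact_force"],o["grip_width"])
cv2.imwrite("pics/w6.png",W["color"])
T=eyes.grab_frame("top");S=eyes.grab_frame("side")
cv2.imwrite("pics/s6.png",cv2.resize(S["color"][130:280,270:430],None,fx=5,fy=4,interpolation=3))
for d in spotter.mark_of(W,"crown")[:1]: print('W',d, wonz(W,d["uv"],.19));a=wray(W,d["uv"])
for d in spotter.mark_of(S,"crown")[:1]: print('S',d, onz(S,d["uv"],.19));b=ray(S,d["uv"])
print(tri([a,b]))
for d in spotter.mark_of(W,"station")[:1]: print('W',d, wonz(W,d["uv"],0))
for d in spotter.mark_of(S,"station")[:1]: print('S',d, onz(S,d["uv"],0))
cv2.imwrite("pics/w6z.png",cv2.resize(W["color"][90:340,180:440],None,fx=3,fy=2.4*1,interpolation=3))
E
```

```text
12.8 [0.5588 0.08   0.3574] [-0.9966 -0.0822  0.0017] [0.5351 0.7443 0.1127] 0.08541168814525414
W {'uv': [314.0, 190.3], 'confidence': 0.81} [0.5646 0.0802 0.19  ]
S {'uv': [340.8, 171.0], 'confidence': 0.66} [0.5692 0.0774 0.19  ]
(array([0.5675, 0.0805, 0.1871]), [np.float64(0.002013120071706035), np.float64(0.0020131200717060454)])
W {'uv': [311.2, 156.9], 'confidence': 0.86} [0.563  0.0747 0.    ]
S {'uv': [339.2, 219.8], 'confidence': 0.97} [0.5692 0.0791 0.    ]
```

View pics/w6z.png

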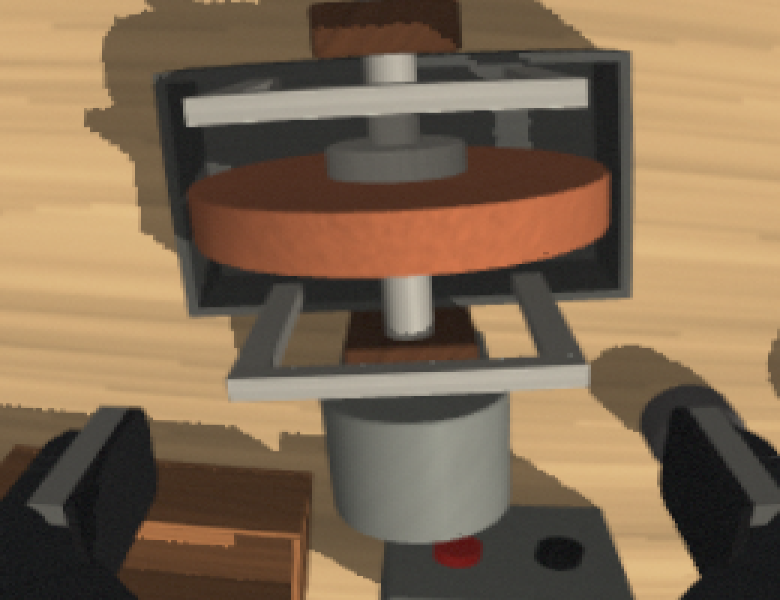

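View pics/s6.png

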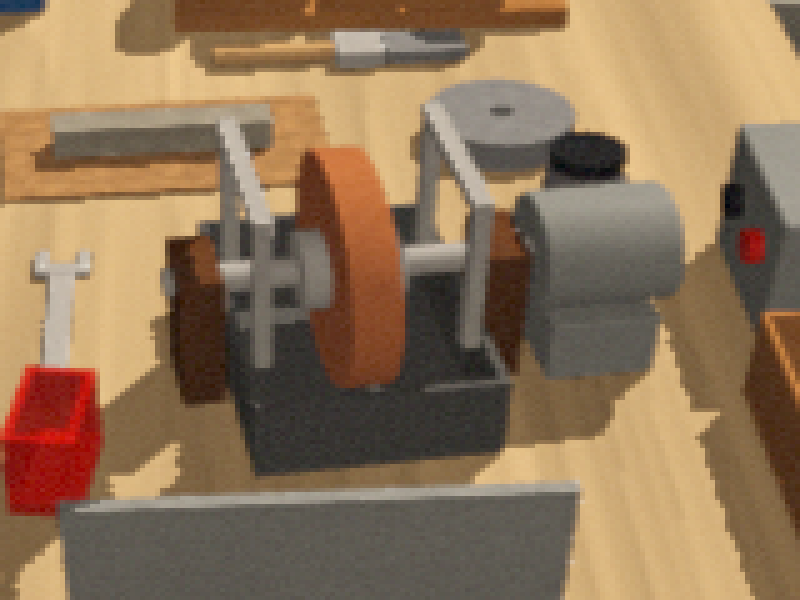

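```bash
cat > fit.py <<'E'
from h import *
from scipy.optimize import least_squares
np.set_printoptions(precision=4,suppress=True)
pts=[((183,98),(-68,65,198)),((586,79),(-68,-65,198)),((588,107),(-56,-65,198)),((187,126),(-56,65,198)),
((229,380),(56,65,198)),((586,367),(56,-65,198)),((588,387),(68,-65,198)),((230,400),(68,65,198)),
((155,77),(-75,110,70)),((631,51),(-75,-110,70)),((632,297),(75,-110,70)),((193,316),(75,110,70))]
E
python3 - <<'E'
from fit import *
W=wgrab()
def mk(s):
    uv=np.array([[180+(a[0])/3,90+a[1]/2.4] for a,_ in pts]);X=np.array([[b[0],s*b[1],b[2]] for _,b in pts])/1e3
    def f(v):
        c,n=np.cos(v[2]),np.sin(v[2]);return np.ravel([wproj(W,[v[0]+c*x-n*y,v[1]+n*x+c*y,z])-u for (x,y,z),u in zip(X,uv)])
    return least_squares(f,[.567,.078,.1],loss='soft_l1')
for s in (1,-1):
    q=mk(s);print(s,q.x,np.degrees(q.x[2]),q.cost);print(q.fun.reshape(-1,2))
E
```

```text
1 [0.5561 0.2009 0.045 ] 2.580888284836645 1554.391345182265
[[250.5635   4.6074]
 [ -0.1938  -0.0668]
 [ -1.7124   0.6051]
 [247.8575   3.9694]
 [216.097   -5.7092]
 [-10.7553  -1.1653]
 [-12.5522   0.5296]
 [213.5048  -4.8104]
 [241.0184   1.8118]
 [-65.7519  -1.0898]
 [-70.8134   1.1671]
 [214.2109  -2.5186]]
-1 [0.5674 0.0792 0.1428] 8.179671785644715 4.842514781458654
[[-0.0301  0.2085]
 [ 0.7292 -0.2031]
 [ 0.3959  0.487 ]
 [-0.1608  0.7163]
 [-0.9828 -0.5991]
 [ 1.239  -1.5824]
 [ 0.343   0.0504]
 [ 0.1814  0.8631]
 [-0.8848 -1.2055]
 [-0.2202 -0.0784]
 [-0.3645  0.1914]
 [-1.2871  0.3607]]
```

Request:
{"fn": "carry_out", "kwargs": {"series": "0.2 -5.15 0 0 1;0.2 -5.15 0 0 1;0.2 -5.15 0 0 1;0.2 -5.15 0 0 1;0.2 -5.15 0 0 1;0.2 -5.15 0 0 1;0.2 -5.15 0 0 1;0 0 0 0.175 1"}}

```text
clock: 14.2
tcp_pos: [0.573, -0.2866, 0.3584]
orientation: [-0.163, -3.137, 0.005]
contact_force: [0.3, 0.0, 0.8]
grip_width: 0.0853
```

Request:
{"fn": "carry_out", "kwargs": {"series": "0 0 0 0.175 1;0 0 0 0.175 1;0 0 0 0.175 1;0 0 0 0.175 1;0 0 0 0.175 1;0 0 0 0.175 1;0 0 0 0.175 1;0 0 0 0.175 1"}}

```text
clock: 15.2
tcp_pos: [0.5751, -0.2806, 0.3583]
orientation: [-2.139, -2.301, -0.0]
contact_force: [0.1, -0.2, -0.8]
grip_width: 0.0853
```

Request:
{"fn": "carry_out", "kwargs": {"series": "0 0 0 0 1;0 0 0 0 1"}}

```text
clock: 15.45
tcp_pos: [0.575, -0.2807, 0.3582]
orientation: [-2.129, -2.31, 0.0]
contact_force: [0.1, -0.9, 0.1]
grip_width: 0.0857
```

```bash
python3 - <<'E'
from h import *
np.set_printoptions(precision=4,suppress=True)
W=wgrab();o=W["obs"];print(o["clock"],W["pt"],W["Rt"][:,0],np.array(o["joints"]))
cv2.imwrite("pics/w7.png",W["color"])
for d in spotter.mark_of(W,"vase_center")[:4]: print('W',d, wonz(W,d["uv"],.0375))
for d in spotter.trace(W,"vase")[:4]: print(d["uv"],d["confidence"],rect(W,wonz,d["pixels"],.075))
E
```

```text
15.45 [ 0.575  -0.2807  0.3582] [-0.0816  0.9967  0.0001] [-0.2771  0.4523  0.9275  1.5339 -0.3674  1.3401  0.7683]
W {'uv': [215.6, 254.6], 'confidence': 0.85} [ 0.4173 -0.4562  0.0375]
W {'uv': [314.1, 158.7], 'confidence': 0.74} [ 0.5731 -0.2799  0.0375]
W {'uv': [151.9, 159.4], 'confidence': 0.61} [ 0.3072 -0.296   0.0375]
W {'uv': [300.6, 229.9], 'confidence': 0.57} [ 0.5608 -0.396   0.0375]
[148.1, 161.4] 0.86 ((0.32174041867256165, -0.28958386182785034), (0.06870777904987335, 0.1028527244925499), 68.48161315917969)
[313.7, 163.1] 0.85 ((0.5741965770721436, -0.2769629955291748), (0.08368569612503052, 0.04242027550935745), 89.11845397949219)
[295.5, 232.3] 0.77 ((0.5585651397705078, -0.3874340355396271), (0.05362189933657646, 0.09515921026468277), 25.21968650817871)
[210.6, 248.1] 0.72 ((0.42206621170043945, -0.43111753463745117), (0.08167511224746704, 0.08001773059368134), 38.20851135253906)
```

View pics/w7.png

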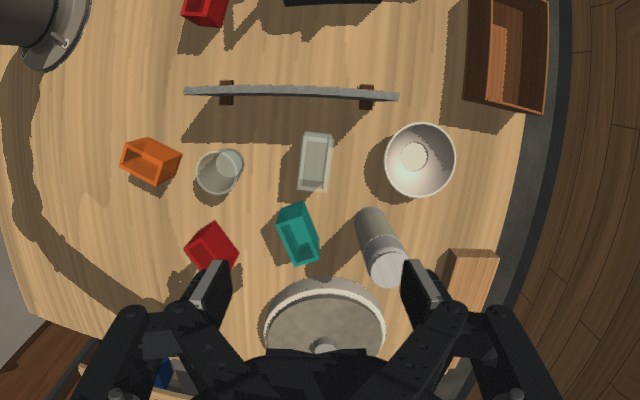

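Request:
{"fn": "carry_out", "kwargs": {"series": "0 0 5 0 1;0 0 5 0 1;0 0 3 0 1;0 0 0 0 1;0 0 0 0 1"}}

```text
clock: 16.23
tcp_pos: [0.5755, -0.2817, 0.2299]
orientation: [2.132, 2.305, 0.001]
contact_force: [0.5, -0.5, 1.4]
grip_width: 0.0856
```

```bash
python3 - <<'E'
from h import *
np.set_printoptions(precision=4,suppress=True)
W=wgrab();o=W["obs"];print(o["clock"],W["pt"],W["Rt"][:,0])
S=eyes.grab_frame("side")
cv2.imwrite("pics/w8.png",W["color"])
cv2.imwrite("pics/w8z.png",cv2.resize(W["color"][120:270,240:400],None,fx=5,fy=4,interpolation=3))
cv2.imwrite("pics/s8.png",cv2.resize(S["color"][250:370,260:420],None,fx=5,fy=5,interpolation=3))
for d in spotter.mark_of(W,"vase_center")[:3]: print('W',d, wonz(W,d["uv"],.0375))
for d in spotter.mark_of(W,"vase")[:3]: print('W',d, wonz(W,d["uv"],.0))
for d in spotter.trace(W,"vase")[:3]: print(d["uv"],d["confidence"],rect(W,wonz,d["pixels"],.075))
E
```

```text
16.225 [ 0.5755 -0.2817  0.2299] [-0.078   0.997  -0.0011]
W {'uv': [314.2, 177.7], 'confidence': 0.85} [ 0.5746 -0.2792  0.0375]
W {'uv': [293.9, 271.9], 'confidence': 0.78} [ 0.5589 -0.3986  0.0375]
W {'uv': [186.7, 291.5], 'confidence': 0.76} [ 0.4139 -0.4477  0.0375]
W {'uv': [292.7, 259.6], 'confidence': 0.96} [ 0.5551 -0.4022  0.    ]
W {'uv': [316.2, 171.2], 'confidence': 0.89} [ 0.577 -0.28   0.   ]
W {'uv': [120.8, 171.1], 'confidence': 0.76} [ 0.3069 -0.295   0.    ]
[101.2, 179.5] 0.79 ((0.327688604593277, -0.2871325612068176), (0.07961167395114899, 0.11163252592086792), 67.08922576904297)
[289.7, 276.1] 0.71 ((0.5584401488304138, -0.3842732608318329), (0.05791478231549263, 0.10582825541496277), 24.01784896850586)
[171.5, 280.4] 0.65 ((0.41425442695617676, -0.4084930717945099), (0.0990624874830246, 0.034944601356983185), 52.03529357910156)
```

View pics/w8z.png

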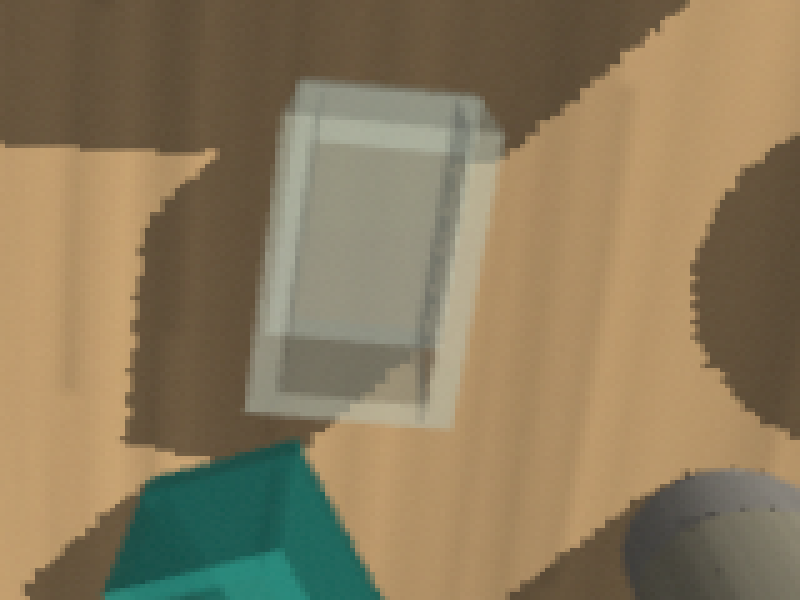

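View pics/s8.png

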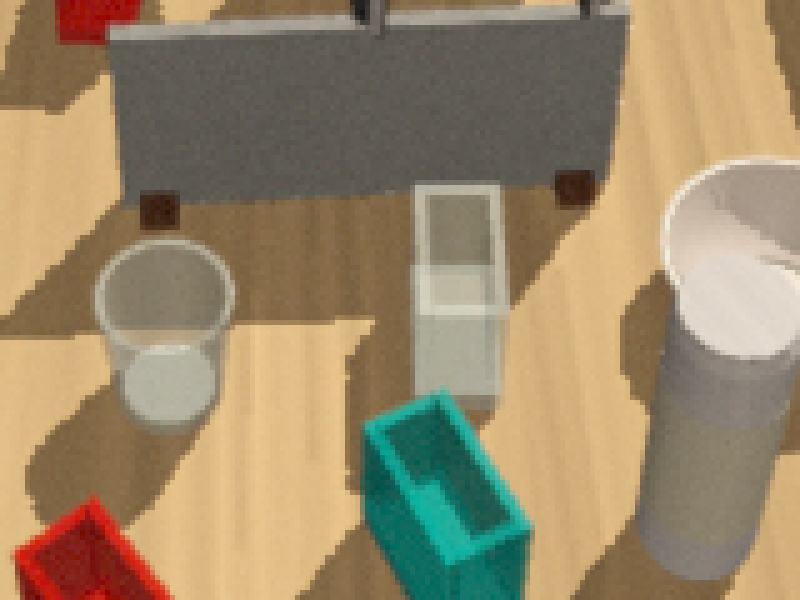

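View pics/w8.png

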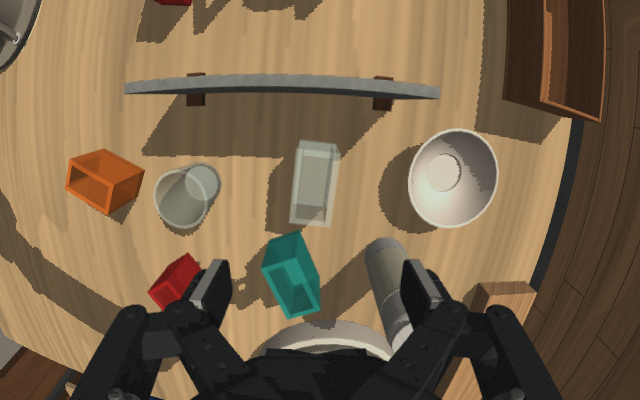

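```bash
python3 - <<'E'
from h import *
from scipy.optimize import least_squares
np.set_printoptions(precision=4,suppress=True)
W=wgrab()
# image right = +world x, up=+y
P=[((285,113),(-21,38,75)),((503,132),(21,38,75)),((452,428),(21,-38,75)),((246,410),(-21,-38,75)),((300,80),(-21,38,0)),((485,97),(21,38,0))]
uv=np.array([[240+a[0]/5,120+a[1]/4] for a,_ in P]);X=np.array([b for _,b in P])/1e3
def f(v):
    c,n=np.cos(v[2]),np.sin(v[2]);return np.ravel([wproj(W,[v[0]+c*x-n*y,v[1]+n*x+c*y,z])-u for (x,y,z),u in zip(X,uv)])
q=least_squares(f,[.575,-.28,0]);v=q.x;print(v,np.degrees(v[2]),q.cost);print(q.fun.reshape(-1,2))
S=eyes.grab_frame("side");c,n=np.cos(v[2]),np.sin(v[2])
for x in(-.021,.021):
  for y in(-.038,.038):
    for z in(0,.075): print(x,y,z,(proj(S,[v[0]+c*x-n*y,v[1]+n*x+c*y,z])-[260,250])*5)
print(W["pt"],np.degrees(np.arctan2(W["Rt"][1,0],W["Rt"][0,0])))
E
```

```text
[ 0.5749 -0.281  -0.0401] -2.2984523251152256 1.917559739022601
[[-0.1587 -0.0612]
 [ 0.5176  0.4453]
 [ 0.0704  0.5686]
 [-0.0127  0.4956]
 [ 0.541  -0.8002]
 [-1.0611 -0.8408]]
-0.021 -0.038 0 [414.0913 399.775 ]
-0.021 -0.038 0.075 [418.7922 306.089 ]
-0.021 0.038 0 [409.5208 270.5597]
-0.021 0.038 0.075 [413.7514 176.2925]
0.021 -0.038 0 [500.648  400.2447]
0.021 -0.038 0.075 [509.4949 306.55  ]
0.021 0.038 0 [491.4279 270.9654]
0.021 0.038 0.075 [499.3616 176.6869]
[ 0.5754 -0.2812  0.2295] 94.4802324555967
```

Request:
{"fn": "carry_out", "kwargs": {"series": "0 0 0 0.118 1;0 0 5 0 1;0 0 5 0 1;0 0 3 0 1;0 0 1 0 1;0 0 0 0 1", "grip_force": 40}}

```text
clock: 17.32
tcp_pos: [0.5751, -0.2812, 0.0886]
orientation: [2.265, 2.176, -0.0]
contact_force: [0.6, 0.1, 0.5]
grip_width: 0.0854
```

```bash
python3 - <<'E'
from h import *
np.set_printoptions(precision=4,suppress=True)
W=wgrab();o=W["obs"];print(o["clock"],W["pt"],np.degrees(np.arctan2(W["Rt"][1,0],W["Rt"][0,0])),o["contact_force"])
cv2.imwrite("pics/w9.png",W["color"])
S=eyes.grab_frame("side")
cv2.imwrite("pics/s9.png",cv2.resize(S["color"][220:370,260:420],None,fx=5,fy=4,interpolation=3))
E
```

```text
17.325 [ 0.5751 -0.2812  0.0886] 87.70294241404427 [0.5654 0.1421 0.4501]
```

View pics/w9.png

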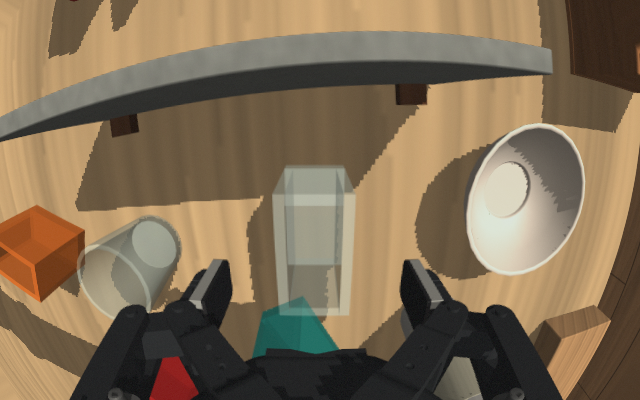

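View pics/s9.png

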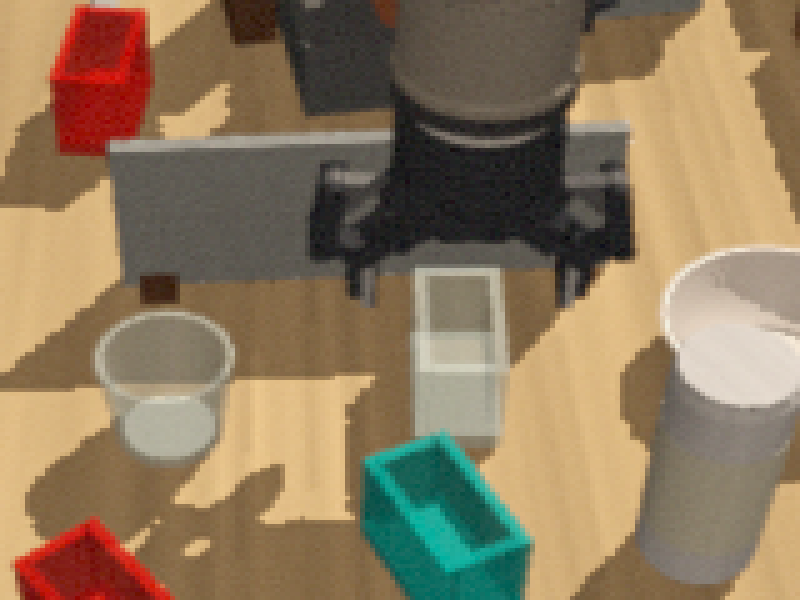

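Request:
{"fn": "carry_out", "kwargs": {"series": "0 0 2 0 1;0 0 2 0 1;0 0 0.5 0 1;0 0 0 0 1;0 0 0 0 0.7;0 0 0 0 0.6;0 0 0 0 0.5;0 0 0 0 0.45", "grip_force": 40}}

```text
clock: 18.42
tcp_pos: [0.5747, -0.2811, 0.0436]
orientation: [-2.266, -2.176, -0.0]
contact_force: [-3.0, -0.4, 3.6]
grip_width: 0.0418
```

Request:
{"fn": "carry_out", "kwargs": {"series": "0 0 0 0 0.35;0 0 0 0 0.3;0 0 0 0 0.3;0 0 0 0 0.3"}}

```text
clock: 18.92
tcp_pos: [0.5747, -0.2811, 0.0437]
orientation: [-2.266, -2.176, -0.0]
contact_force: [-2.7, 0.3, 4.8]
grip_width: 0.0417
```

```bash
python3 - <<'E'
from h import *
np.set_printoptions(precision=4,suppress=True)
W=wgrab();o=W["obs"];print(o["clock"],W["pt"],np.degrees(np.arctan2(W["Rt"][1,0],W["Rt"][0,0])),o["contact_force"],o["grip_width"])
cv2.imwrite("pics/w10.png",W["color"])
E
```

```text
18.925 [ 0.5747 -0.2811  0.0437] 87.69653124628957 [-2.6926  0.3388  4.8205] 0.04170092025363784
```

View pics/w10.png

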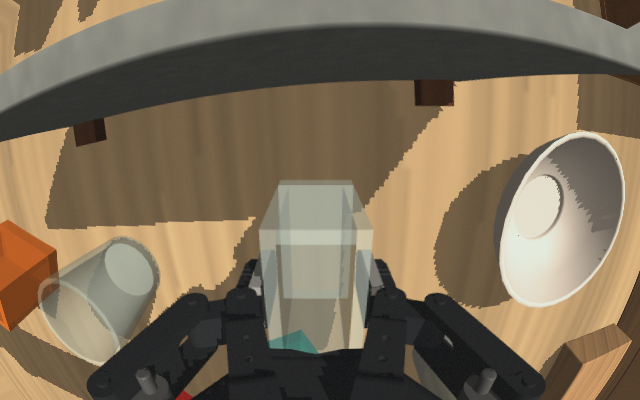

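Request:
{"fn": "carry_out", "kwargs": {"series": "0 0 -0.5 0 0.3;0 0 -1 0 0.3;0 0 -2 0 0.3;0 0 -4 0 0.3;0 0 -5 0 0.3;0 0 -5 0 0.3;0 0 -5 0 0.3;0 0 -4 0 0.3"}}

```text
clock: 19.98
tcp_pos: [0.5747, -0.2815, 0.3119]
orientation: [2.265, 2.174, 0.002]
contact_force: [1.3, -0.6, -4.1]
grip_width: 0.0413
```

Request:
{"fn": "carry_out", "kwargs": {"series": "0 0 0 0 0.3;0 0 0 0 0.3"}}

```text
clock: 20.23
tcp_pos: [0.5744, -0.2805, 0.308]
orientation: [-2.265, -2.176, -0.0]
contact_force: [-0.8, -0.1, -4.3]
grip_width: 0.0415
```

```bash
python3 - <<'E'
from h import *
np.set_printoptions(precision=4,suppress=True)
W=wgrab();o=W["obs"];a=np.arctan2(W["Rt"][1,0],W["Rt"][0,0]);print(o["clock"],W["pt"],np.degrees(a),o["contact_force"],o["moment"],o["grip_width"],np.array(o["joints"]))
cv2.imwrite("pics/w11.png",W["color"])
S=eyes.grab_frame("side");cv2.imwrite("pics/s11.png",cv2.resize(S["color"][120:350,240:440],None,fx=3,fy=2.6,interpolation=3))
d=np.array([.5674,.0792,.2437+.02])-W["pt"];print(W["Rt"].T@d, "turn",a-np.radians(98.18))
E
```

```text
20.225 [ 0.5744 -0.2805  0.308 ] 87.70120943020572 [-0.8443 -0.1267 -4.2869] [ 0.0614  0.001  -0.0219] 0.041505993046631814 [-0.2847  0.4988  0.9412  1.6071 -0.4197  1.2531  0.6924]
[ 0.3591 -0.0214  0.0446] turn -0.18288939706984308
```

View pics/w11.png

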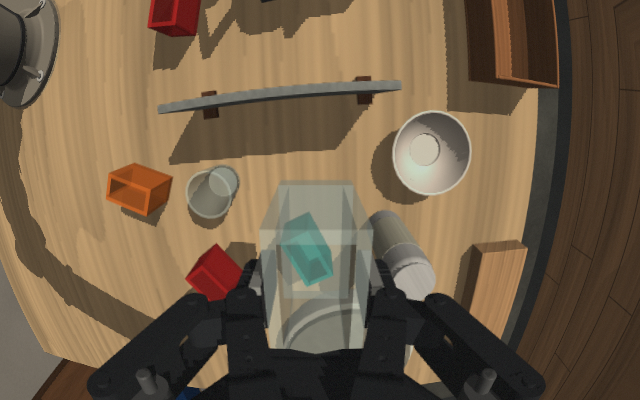

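View pics/s11.png

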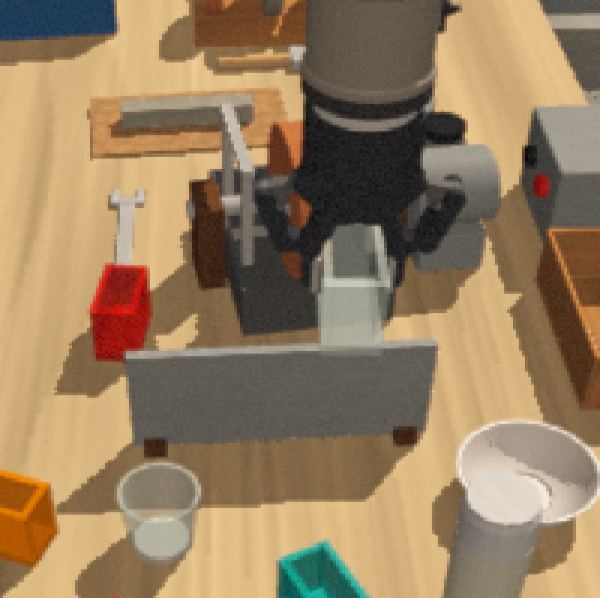

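Request:
{"fn": "carry_out", "kwargs": {"series": "3.5 -0.2 0 0 0.3;5 -0.3 0 0 0.3;5 -0.3 0 0 0.3;5 -0.3 0 0 0.3;5 -0.3 0 0 0.3;5 -0.3 0 0 0.3;4.5 -0.27 0 0 0.3;2.9 -0.17 0 0 0.3"}}

```text
clock: 21.32
tcp_pos: [0.5669, 0.0816, 0.3069]
orientation: [-2.261, -2.179, 0.003]
contact_force: [1.1, 0.0, -2.7]
grip_width: 0.0417
```

Request:
{"fn": "carry_out", "kwargs": {"series": "0 0 0 -0.09 0.3;0 0 0 -0.093 0.3;0 0 0 0 0.3;0 0 0 0 0.3"}}

```text
clock: 21.82
tcp_pos: [0.5676, 0.0784, 0.3077]
orientation: [-2.059, -2.372, 0.002]
contact_force: [0.1, 0.0, -3.4]
grip_width: 0.0417
```

```bash
python3 - <<'E'
from h import *
np.set_printoptions(precision=4,suppress=True)
W=wgrab();o=W["obs"];a=np.arctan2(W["Rt"][1,0],W["Rt"][0,0]);print(o["clock"],W["pt"],np.degrees(a),o["contact_force"],o["grip_width"])
cv2.imwrite("pics/w12.png",W["color"])
S=eyes.grab_frame("side");cv2.imwrite("pics/s12.png",cv2.resize(S["color"][80:240,240:440],None,fx=4,fy=3.7,interpolation=3))
d=np.array([.5674,.0792,.2437])-W["pt"];print(W["Rt"].T@d, "turn",a-np.radians(98.18))
E
```

```text
21.825 [0.5676 0.0784 0.3077] 98.0666807022163 [ 0.0903  0.0131 -3.405 ] 0.04168329187926007
[0.0008 0.     0.064 ] turn -0.0019777948523735933
```

View pics/w12.png

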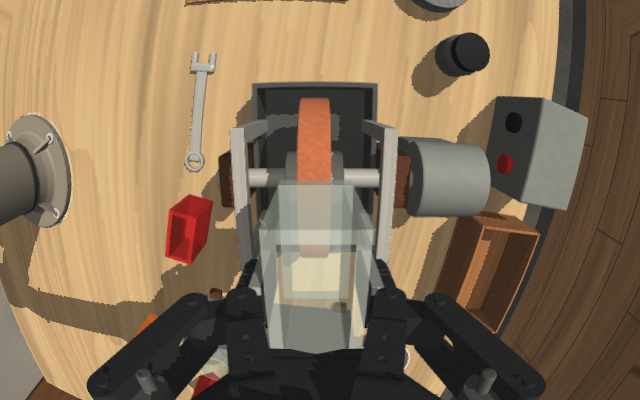

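View pics/s12.png

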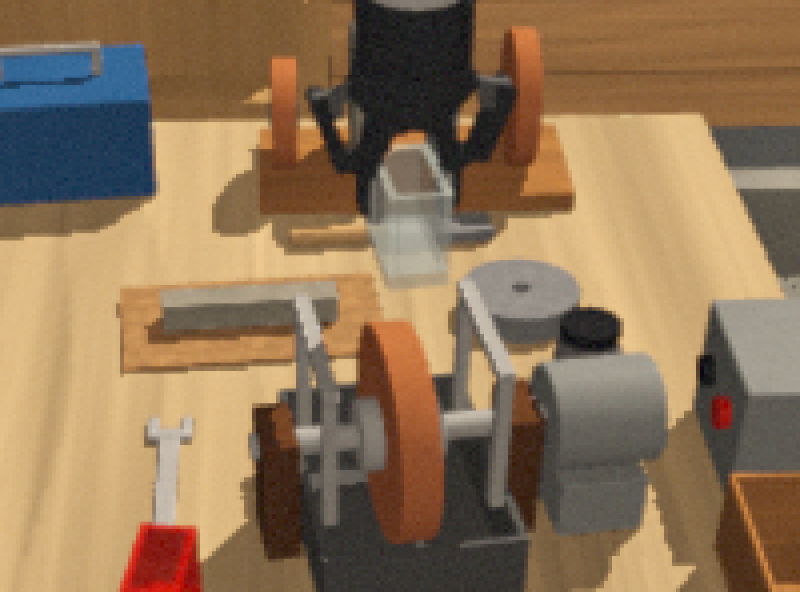

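Request:
{"fn": "carry_out", "kwargs": {"series": "0.1 0 2 -0.002 0.3;0 0 2 0 0.3;0 0 1 0 0.3;0 0 0 0 0.3;0 0 0 0 0.3;0 0 0 0 0.3"}}

```text
clock: 22.68
tcp_pos: [0.5682, 0.0796, 0.259]
orientation: [2.054, 2.376, 0.002]
contact_force: [0.0, -0.3, -3.5]
grip_width: 0.0416
```

```bash
cat > chk.py <<'E'
from h import *
import sys
np.set_printoptions(precision=4,suppress=True)
n=sys.argv[1]
W=wgrab();o=W["obs"];a=np.arctan2(W["Rt"][1,0],W["Rt"][0,0]);print(o["clock"],W["pt"],np.degrees(a),W["Rt"][:,2],o["contact_force"],o["grip_width"])
cv2.imwrite(f"pics/w{n}.png",W["color"])
S=eyes.grab_frame("side");T=eyes.grab_frame("top")
cv2.imwrite(f"pics/s{n}.png",cv2.resize(S["color"][110:230,280:410],None,fx=6,fy=5,interpolation=3))
d=np.array([.5674,.0792,.2437])-W["pt"];print(W["Rt"].T@d, "turn",a-np.radians(98.18))
for q in ("vase","vase_center"):
    for nm,p,f,g in(("S",S,ray,onz),("T",T,ray,onz),("W",W,wray,wonz)):
        l=[x for x in spotter.mark_of(p,q) if np.linalg.norm(f(p,x["uv"])[1]*0+g(p,x["uv"],.2 if q=="vase" else .2375)-[.567,.079,.22])<.08][:1]
        if l: print(q,nm,l[0]["uv"],l[0]["confidence"],g(p,l[0]["uv"],W["pt"][2]-.0437+(0 if q=="vase" else .0375)))
# predicted corners in side crop from tcp pose
c,s=np.cos(a-np.pi/2),np.sin(a-np.pi/2);v=W["pt"]
for z in(-.0437,.0313):
    print(z,[((proj(S,[v[0]+c*x-s*y,v[1]+s*x+c*y,v[2]+z])-[280,110])*[6,5]).round(0) for x,y in((-.021,-.038),(.021,-.038),(.021,.038),(-.021,.038))])
print("crown",(proj(S,[.5674,.0792,.19])-[280,110])*[6,5])
E
python3 chk.py 13
```

```text
22.675 [0.5682 0.0796 0.259 ] 98.30076621036639 [ 0.0012  0.0004 -1.    ] [ 0.0489 -0.2665 -3.4572] 0.041624258555524464
[-0.0003 -0.0009  0.0153] turn 0.0021077679960492812
vase S [341.0, 166.6] 0.89 [0.5681 0.0632 0.2153]
vase T [300.8, 177.1] 0.61 [0.5566 0.0777 0.2153]
vase W [315.2, 239.6] 0.85 [0.5689 0.0782 0.2153]
vase_center S [339.9, 152.4] 0.88 [0.5651 0.0783 0.2528]
vase_center T [299.6, 168.1] 0.39 [0.5746 0.0778 0.2528]
vase_center W [313.7, 267.8] 0.59 [0.5679 0.0792 0.2528]
-0.0437 [array([337., 309.]), array([426., 301.]), array([390., 226.]), array([305., 233.])]
0.0313 [array([340., 194.]), array([433., 186.]), array([395., 114.]), array([306., 121.])]
crown [360.8697 303.1859]
```

View pics/s13.png

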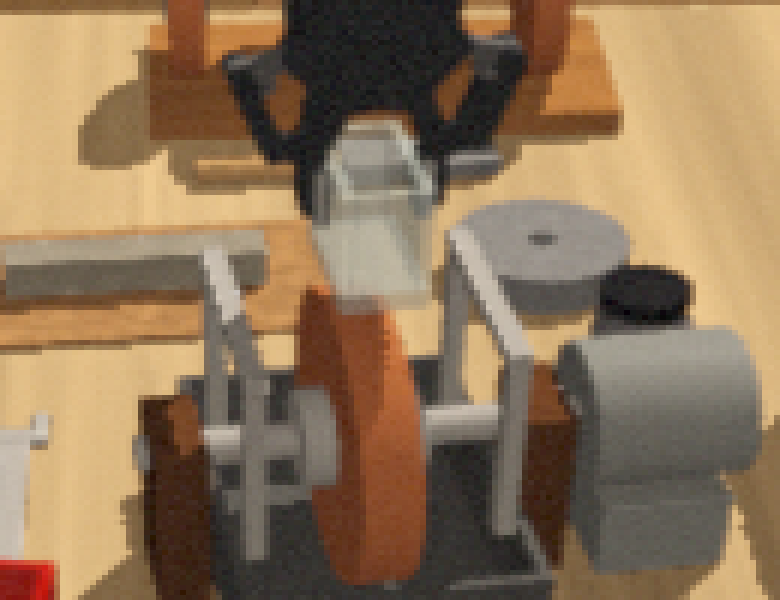

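View pics/w13.png

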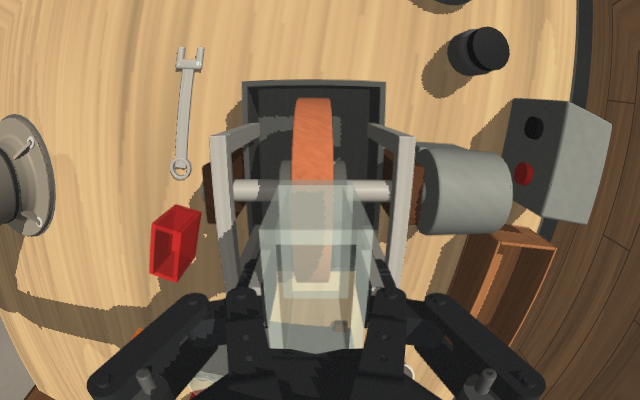

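```bash
python3 - <<'E'
from h import *
W=cv2.imread("pics/w13.png")
cv2.imwrite("pics/w13z.png",cv2.resize(W[70:230,200:420],None,fx=3.6,fy=3.6,interpolation=3))
cv2.imwrite("pics/w13y.png",cv2.resize(W[170:360,220:420],None,fx=4,fy=3.1,interpolation=3))
E
```

```text
(no output)
```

View pics/w13z.png

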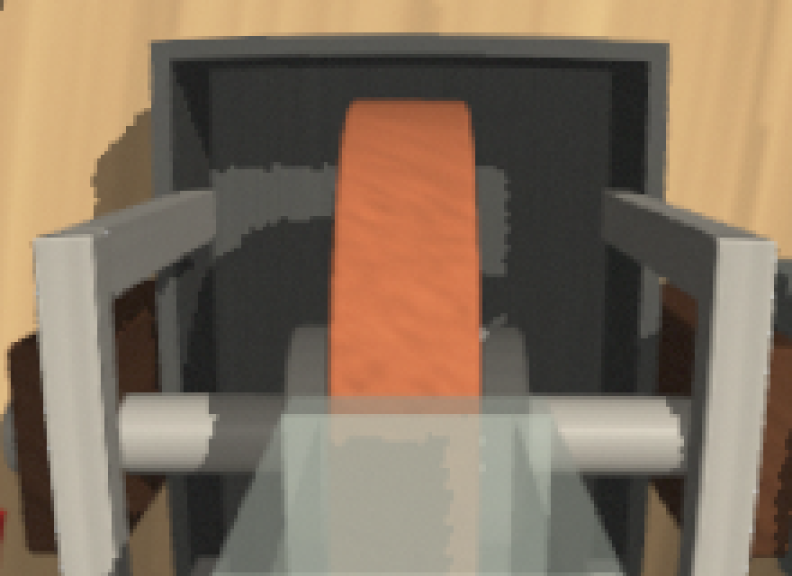

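View pics/w13y.png

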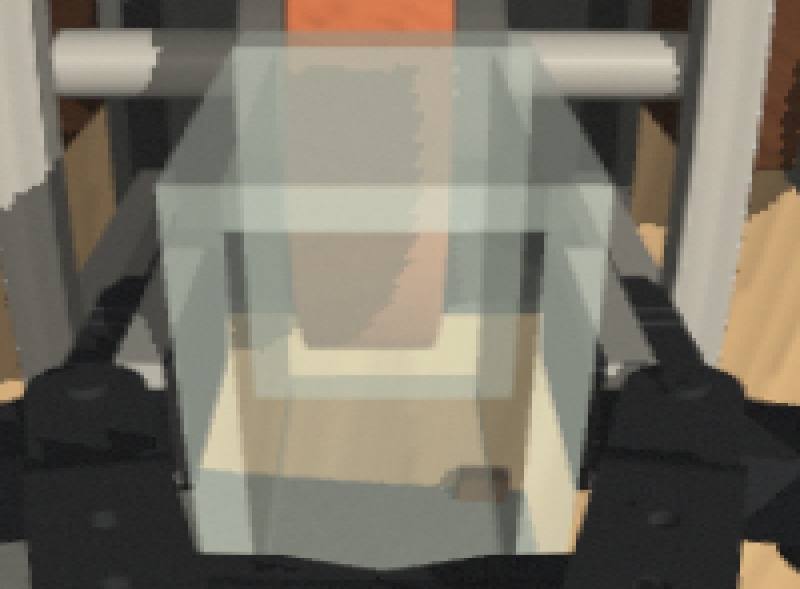

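```bash
python3 - <<'E'
from h import *
from scipy.optimize import least_squares
np.set_printoptions(precision=4,suppress=True)
W=wgrab()
def fit(P,off,sc,x0,free):
    uv=np.array([[off[0]+a[0]/sc[0],off[1]+a[1]/sc[1]] for a,_ in P]);X=np.array([b for _,b in P])/1e3
    def f(v):
        c,n=np.cos(v[2]),np.sin(v[2]);z0=v[3] if free else 0
        return np.ravel([wproj(W,[v[0]+c*x-n*y,v[1]+n*x+c*y,z+z0])-u for (x,y,z),u in zip(X,uv)])
    q=least_squares(f,x0,loss='soft_l1');print(q.x,np.degrees(q.x[2]),q.cost);print(q.fun.reshape(-1,2));return q.x
st=fit([((152,42),(-75,110,70)),((669,43),(75,110,70)),((36,240),(-68,65,198)),((92,237),(-56,65,198)),((718,240),(56,65,198)),((777,240),(68,65,198))],(200,70),(3.6,3.6),[.567,.079,.14],0)
va=fit([((232,47),(-21,38,0)),((533,47),(21,38,0)),((157,186),(-21,38,75)),((613,186),(21,38,75)),((255,398),(-21,-38,0)),((514,398),(21,-38,0))],(220,170),(4,3.1),[.568,.079,.14,.215],1)
print(W["pt"],va[:3]-st)
E
```

```text
[0.5664 0.0772 0.142 ] 8.135872699098025 1.8217660813468823
[[-0.6018 -0.1994]
 [ 0.3949 -0.1748]
 [-1.5607  0.0465]
 [ 0.1451  0.1273]
 [ 0.0315 -0.324 ]
 [ 1.1118  0.514 ]]
[0.569  0.0773 0.1467 0.2167] 8.40275342115758 29.098762906160353
[[ 2.4999 -1.2499]
 [-1.6616 -1.3074]
 [-0.8725  6.6327]
 [ 0.7822  6.5315]
 [ 1.7168 -6.5448]
 [-1.7634 -6.5981]]
[0.5678 0.0796 0.2583] [0.0026 0.0001 0.0047]
```

```bash
python3 - <<'E'
from h import *
np.set_printoptions(precision=1,suppress=True)
S=eyes.grab_frame("side")
im=cv2.resize(S["color"][125:225,300:400],None,fx=8,fy=6,interpolation=3)
cv2.imwrite("pics/s14.png",im)
v=[.5674,.0792,np.radians(8.15)];c,n=np.cos(v[2]),np.sin(v[2])
def P(x,y,z): return (proj(S,[v[0]+c*x-n*y,v[1]+n*x+c*y,z])-[300,125])*[8,6]
for x in(-.068,-.056,.056,.068):
    for y in(-.065,.065): print(x,y,P(x,y,.198))
for x in(-.015,.015): print(x,P(x,0,.19),P(x,-.09,.1),P(x,.03,.1+np.sqrt(.09**2-.03**2)))
for x in(-.075,.075): print('trough',x,P(x,-.11,.07),P(x,-.11,0))
E
```

```text
-0.068 -0.065 [165.4 357.4]
-0.068 0.065 [104.7 198.9]
-0.056 -0.065 [200.2 354.5]
-0.056 0.065 [136.8 196.5]
0.056 -0.065 [519.9 328.3]
0.056 0.065 [432.4 174.2]
0.068 -0.065 [553.7 325.5]
0.068 0.065 [463.7 171.8]
-0.015 [280.1 277.1] [325.9 541.6] [263.6 250.2]
0.015 [362.1 270.6] [408.5 534.2] [343.9 244. ]
trough -0.075 [169.2 632. ] [169.8 736.2]
trough 0.075 [580.7 593.8] [567.  697.7]
```

View pics/s14.png

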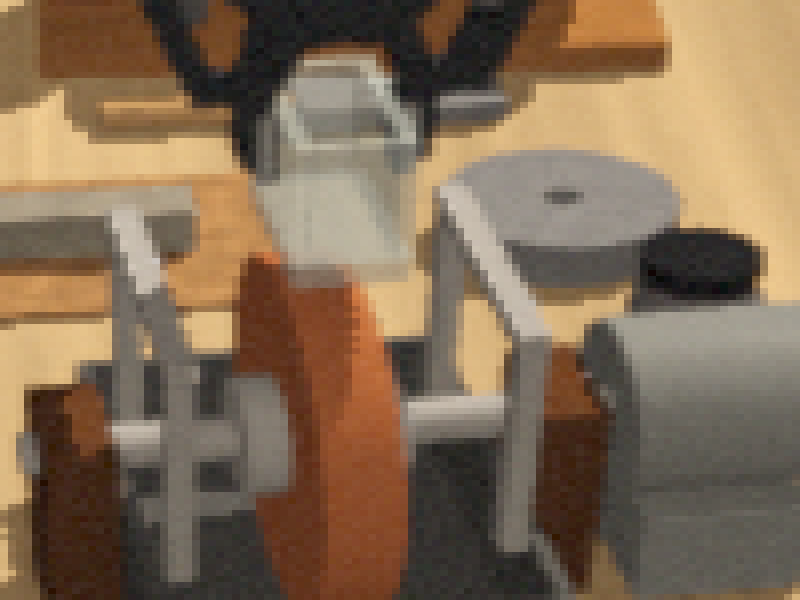

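Request:
{"fn": "carry_out", "kwargs": {"series": "-0.22 -0.18 0.4 0 0.3;0 0 0.5 0 0.3;0 0 0.4 0 0.3;0 0 0 0 0.3;0 0 0 0 0.3;0 0 0 0 0.3;0 0 0 0 0.3;0 0 0 0 0.3"}}

```text
clock: 24.22
tcp_pos: [0.5663, 0.0772, 0.2454]
orientation: [-2.055, -2.377, -0.0]
contact_force: [0.4, -0.4, -3.0]
grip_width: 0.0417
```

```bash
python3 chk.py 15; python3 - <<'E'
from h import *
S=eyes.grab_frame("side");cv2.imwrite("pics/s16.png",cv2.resize(S["color"][125:225,300:400],None,fx=8,fy=6,interpolation=3))
E
```

```text
24.225 [0.5663 0.0772 0.2454] 98.3090919185748 [ 0.0001  0.0001 -1.    ] [ 0.4174 -0.4259 -2.9962] 0.0417105454474335
[0.0018 0.0014 0.0017] turn 0.00225307901684646
vase S [339.3, 173.4] 0.86 [0.5628 0.0498 0.2017]
vase T [304.4, 178.2] 0.39 [0.5556 0.0673 0.2017]
vase W [313.2, 239.1] 0.67 [0.5656 0.0759 0.2017]
vase_center S [339.4, 157.3] 0.58 [0.5638 0.0744 0.2392]
vase_center T [300.1, 173.2] 0.39 [0.5626 0.078  0.2392]
vase_center W [314.5, 268.1] 0.71 [0.5665 0.0766 0.2392]
-0.0437 [array([332., 332.]), array([421., 324.]), array([385., 248.]), array([301., 255.])]
0.0313 [array([335., 218.]), array([428., 210.]), array([390., 137.]), array([302., 144.])]
crown [360.8697 303.1859]
```

View pics/s16.png

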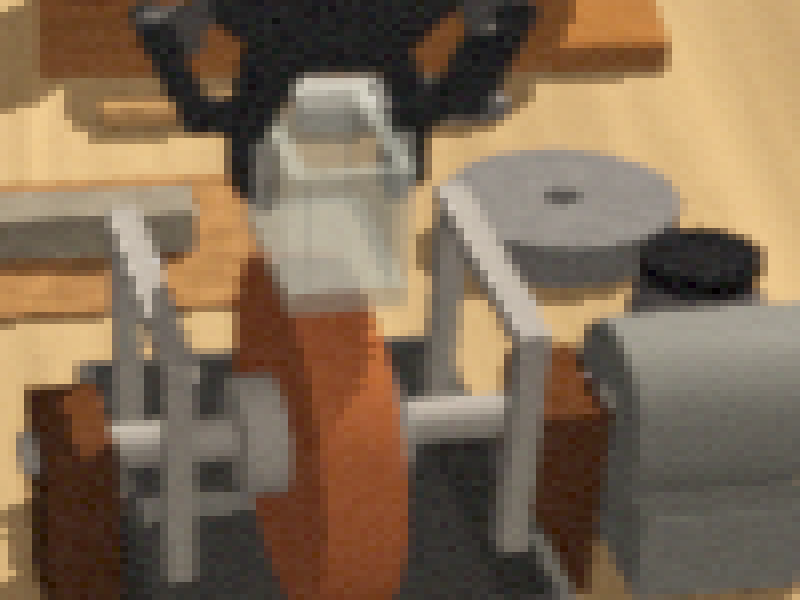

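View pics/w15.png

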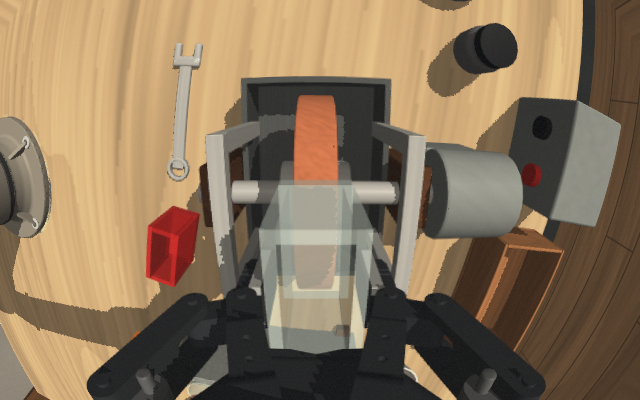

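Request:
{"fn": "carry_out", "kwargs": {"series": "0 0 0.15 0 0.3;0 0 0 0 0.3;0 0 0 0 0.3;0 0 0 0 0.3;0 0 0 0 0.3;0 0 0 0 0.3;0 0 0 0 0.3;0 0 0 0 0.3"}}

```text
clock: 25.72
tcp_pos: [0.5663, 0.0772, 0.2438]
orientation: [-2.055, -2.376, 0.0]
contact_force: [-0.2, 0.3, -2.9]
grip_width: 0.0416
```

```bash
python3 chk.py 17; python3 - <<'E'
from h import *
T=eyes.grab_frame("top");cv2.imwrite("pics/t17.png",T["color"])
print(np.abs(r.get_obs()["qvel"]).max())
E
```

```text
25.725 [0.5663 0.0772 0.2438] 98.3072992437007 [-0.  0. -1.] [-0.2164  0.3477 -2.923 ] 0.04164356585291235
[0.0018 0.0014 0.0001] turn 0.0022217909378756673
vase S [338.2, 168.4] 0.56 [0.5614 0.0763 0.2001]
vase T [302.1, 177.3] 0.56 [0.5595 0.0741 0.2001]
vase W [315.5, 240.6] 0.8 [0.5672 0.075  0.2001]
vase_center S [339.9, 159.5] 0.98 [0.5646 0.0658 0.2376]
vase_center T [301.7, 174.4] 0.52 [0.5588 0.0737 0.2376]
vase_center W [311.2, 267.4] 0.72 [0.5647 0.0768 0.2376]
-0.0437 [array([332., 334.]), array([421., 326.]), array([385., 250.]), array([301., 257.])]
0.0313 [array([335., 220.]), array([427., 213.]), array([390., 139.]), array([302., 147.])]
crown [360.8697 303.1859]
0.0009085652167088781
```

View pics/t17.png

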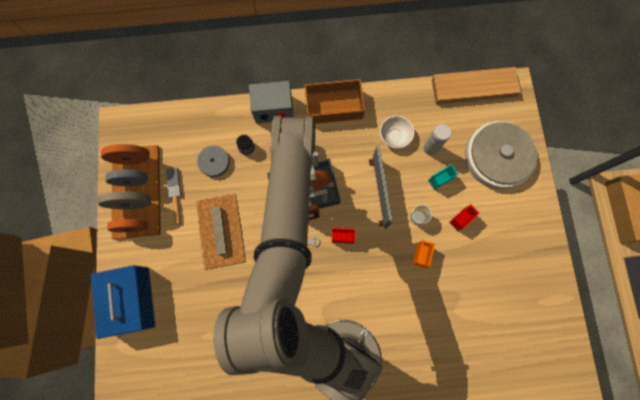

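View pics/s17.png

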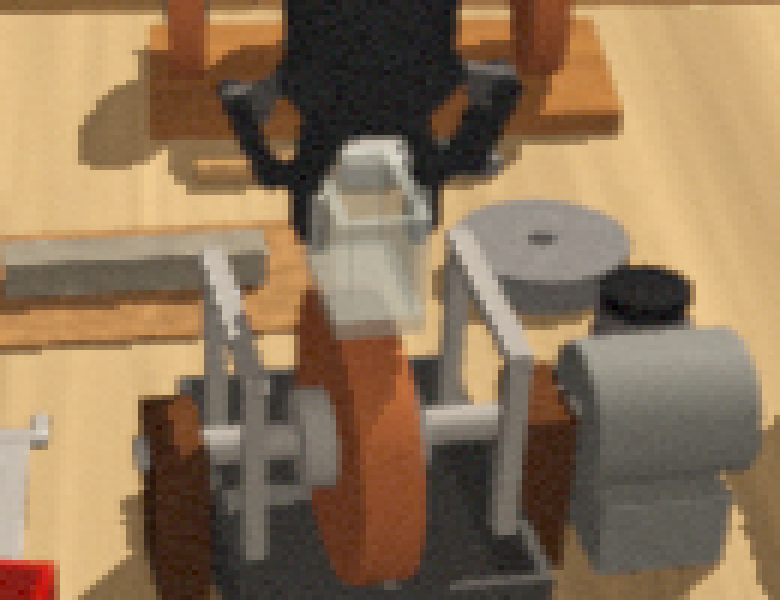

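Nothing else on the bench has moved. The vase hangs 10 mm above the crown and the arm is at rest, so I'm handing in.

```bash
python3 -c "
from bench import r
print(r.hand_in())"
```

```text
the job is handed in; nothing more can be done
None
```

The stone lies flat on the cork mat. The vase is held still and upright over the wheel, about 10 mm above the crown. I handed in at about 26 s of the 61 s; no verdict is reported.

**Stone:** I lifted it level off the rests, set it down on the mat until the force reading showed contact, then let go. The wrist picture afterwards put it within about 2 mm of the mat's middle, and it was still there in the last overhead picture.

**Vase:** I gripped it across its narrow side with 40 N and carried it over the screen and rests with its foot at about 0.26 m. I then lowered it over the wheel.

**Last checks:**
- **Height:** the foot is at z = 0.200 m, worked out from the tool height, against the crown's nominal 0.190 m.
- **Position:** centred within about 2 mm by the wrist-camera fits. Its long side is within about 0.2° of the wheel's plane.
- **Stillness:** joint speeds are about 0.001 rad/s, and the force reading shows only the vase's weight.
- **Rest of the bench:** nothing else looks moved in the overhead picture.

**What disagreed:**
- **Wheel position:** two wrist views put it 1–2 mm apart, so I used a compromise corrected for the camera's bias.
- **Side camera:** at the previous height (about 15 mm higher) it put the vase 5–7 mm further along the wheel, or about 5 mm higher, relative to the station. I took most of this as calibration error and shifted only about 2.5 mm.
- **Network marks:** some marks on the glass vase in the side and top pictures scattered by 1–2 cm or more, so I relied on the arm's own position and the fitted corners.
- **Vase corner fit:** my fit of the held vase's corners through the glass was poor, so I used it only for the sideways offset.

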